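# Level display of preserve jars at a market stand

## Robot

A 7-joint arm with a two-finger parallel gripper is mounted at the origin on the work surface. World frame = base frame: x ahead of the robot, y to its left, z up, the work surface at z = 0. Lengths are in m, angles in rad, forces in N, time in s.
With the tool pointing down it reaches from about 0.4 to 0.85 m from the base axis. Payload 10.4 kg.
Tool frame: the origin (TCP) lies between the finger pads; the fingertips stand 17 mm ahead of it and the grasp point (between the pads) lies 2 mm behind it; z points along the fingers, y is the direction in which the jaws open and shut (so a half turn about z gives the same grasp; the last joint's range is limited). The gripper opens to 85 mm and grips with 20 to 120 N. Pads are 22 mm wide; open, the fingers measure 114 mm over their backs; the gripper's body (76 mm by 85 mm) begins 54 mm behind the grasp point. The pads swing forward as they close: fully open they stand 13 mm farther back than shut.
Start: joints at [-1.349, 0.332, -0.065, 1.46, 0.022, 1.35, -0.088], TCP at [0.151, 0.606, 0.22] pointing down, gripper open.
Joint ranges: [-2.6, 2.6], [-0.5, 2.12], [-1.47, 1.34], [0.16, 2.42], [-1.27, 4.41], [0.06, 2.06], [-2.6, 2.6]. Speed limits (rad/s): [2.22, 2.22, 2.79, 2.79, 3.14, 3.14, 3.14].

## Interface

Orientations are given as a unit quaternion [x, y, z, w].
In Python, from workcell import manip gives the robot as it stands.
- The arm moves only by the tool jog_arm, never from a script. Its argument "steps" is one flat list of numbers, 5 for each row, row after row: the finger opening in m, from 0 to 0.0854, then the shift along the tool's x, y, z in m, then the turn about the tool's z in rad. In form: [gripper, x, y, z, twist, gripper, x, y, z, twist, ...]. A call has exactly 10 rows; each row is the pose to reach, as a shift and turn from the pose commanded when the call began, along the tool's axes at that moment; what a row does not reach only later rows make up. A row lasts 1/10 s, in which the tool goes at most 50 mm and 8.59 degrees, less where a joint would pass 70% of its speed; a pose out of reach is approached as far as the arm can. A call with a gripper value outside its range is refused whole. The fingers move at their own pace and stop on an object; "grip_force" is the grip in N (left out, the last holds). Time passes only in rows, so rows that repeat a pose let the fingers close, or fill a call up. It gives the time, the measured TCP pose, the force and the opening at its end, in the units of the state.
- manip.get_obs(): the state, without advancing time (a new reading comes with each control period).
- manip.camera(name): name is "scene" or "top" or "wrist"; returns (picture, depth): 400x640x3 uint8, red, green, blue; 400x640 float32, m along the optical axis (not along the pixel's ray), 0 where there is no reading.
- manip.calibration(name): a dict with "mtx" (3x3 intrinsics, pixels), "world_to_cam" (4x4, takes a point from world to camera coordinates). Camera axes: x right, y down, z forward; pixel columns grow to the right and rows downward; lengths in m; the calibration is good to about 2 mm. A picture is of the moment at which its call begins: read the wrist's pose just before it. calibration takes no time and is no camera call; for the wrist camera it gives the pose at the moment of the call.
- manip.hand_in(): hands the job in, once; it reports no verdict.
The state is a dict: "clock": time; "joint_pos": joint angles; "joint_velocities": joint speeds; "tau": joint torques, N m; "position": TCP position; "ee_rot": TCP orientation; "ft_force": force on the tool from outside, world axes, zero at the start; "torque": the same for the moment, N m; "grip_width": opening from 0.0 (shut) to 1.0 (fully open).
Only numpy, scipy, OpenCV 4.12 (cv2) and the standard library are available. Lean on these libraries where they do the work, as an engineer would, in place of code of your own. Each camera call takes 0.05 s, during which the arm holds its last target.

## Task

Dress the stand with the four lidded preserve jars: stand each one upright in the middle of its own wooden riser, the shortest jar on the highest riser, the next shortest on the next highest, and so on to the tallest jar on the lowest riser, so that all four lids come level. They are glass: keep them upright, set each down gently and do not drop any. Leave the two narrow-necked syrup bottles standing where they are.

Things in the scene. Friction and masses are not known exactly. Their poses are not given: they have to be found in the camera images.
- jar_a_center (a point): The shortest preserve jar: straight round jar, dark red contents, blank paper band, flat brass-coloured lid nearly as wide as the jar; 46 mm diameter, 50 mm tall, standing loose. The point is on its axis, half-way up (25 mm above its underside); z is the jar's axis, pointing up. The lid is the top 14 mm, 4 mm less in diameter.
- jar_b_center (a point): The second shortest preserve jar: straight round jar, dark red contents, blank paper band, flat brass-coloured lid nearly as wide as the jar; 52 mm diameter, 75 mm tall, standing loose. The point is on its axis, half-way up (37.5 mm above its underside); z is the jar's axis, pointing up. The lid is the top 14 mm, 4 mm less in diameter.
- jar_c_center (a point): The second tallest preserve jar: straight round jar, dark red contents, blank paper band, flat brass-coloured lid nearly as wide as the jar; 58 mm diameter, 100 mm tall, standing loose. The point is on its axis, half-way up (50 mm above its underside); z is the jar's axis, pointing up. The lid is the top 14 mm, 4 mm less in diameter.
- jar_d_center (a point): The tallest preserve jar: straight round jar, dark red contents, blank paper band, flat brass-coloured lid nearly as wide as the jar; 64 mm diameter, 125 mm tall, standing loose. The point is on its axis, half-way up (62.5 mm above its underside); z is the jar's axis, pointing up. The lid is the top 14 mm, 4 mm less in diameter.
- riser_a_top (a point): The lowest display riser: solid square block of pale wood, 115 x 115 mm, 25 mm high, heavy, does not move. The point is the centre of its flat top face (25 mm above the table); x and y run along its edges, z up.
- riser_b_top (a point): The second lowest display riser: solid square block of pale wood, 105 x 105 mm, 50 mm high, heavy, does not move. The point is the centre of its flat top face (50 mm above the table); x and y run along its edges, z up.
- riser_c_top (a point): The second highest display riser: solid square block of pale wood, 95 x 95 mm, 75 mm high, heavy, does not move. The point is the centre of its flat top face (75 mm above the table); x and y run along its edges, z up.
- riser_d_top (a point): The highest display riser: solid square block of pale wood, 85 x 85 mm, 100 mm high, heavy, does not move. The point is the centre of its flat top face (100 mm above the table); x and y run along its edges, z up.
- bottle_a_center (a point): Bystander, one of two syrup bottles: same dark red contents as the jars but sloping shoulders, a narrow neck and a small black cap; 50 mm diameter, 120 mm tall, standing loose. The point is on its axis, 60 mm above its underside.
- bottle_b_center (a point): Bystander, the other of two syrup bottles: same dark red contents as the jars but sloping shoulders, a narrow neck and a small black cap; 50 mm diameter, 120 mm tall, standing loose. The point is on its axis, 60 mm above its underside.
Things that resemble listed ones, but are neither listed nor needed, are in the scene too. Leave any purple look-alike of the part that bears jar_d_center alone.

How it is judged:
By the outcome, as a careful person would: the job done as asked, in the order asked, and still so for the second after the job is handed in, with the robot touching nothing.
It also fails if it takes over 136 s, if anything falls off the work surface, if the arm or the gripper's body presses on something with over 40 N, if the wrist force passes 120 N, or if a joint passes its speed limit or range.

## Working session

There is one attempt and no reset: what is moved stays moved. The work goes in short steps, Python scripts to look and compute and a tool call to move; the robot and the scene stay as the last step left them, time stands still between calls to the robot, and variables do not carry over. Pictures are saved under pics/ and viewed, and the job is handed in when it is done.

Besides the shell and the picture viewer there is one more tool, called after "Call:" by a JSON object that holds its "method" and its "body", one argument or row to a line. jog_arm: Moves the arm, as the interface text tells. Its arguments: {"type":"object","properties":{"steps":{"type":"array"},"grip_force":{"type":"number"}},"required":["steps"]}

```bash
ls; mkdir -p pics; python3 - <<'E'
from workcell import manip
import cv2,numpy as np
o=manip.get_obs();print({k:np.round(v,3) for k,v in o.items()})
for n in ["scene","top","wrist"]:
    c=manip.calibration(n);print(n,np.round(c["mtx"],1).tolist(),np.round(c["world_to_cam"],3).tolist())
    p,d=manip.camera(n);np.savez(f"pics/{n}0.npz",p=p,d=d,**c);cv2.imwrite(f"pics/{n}0.png",p[:,:,::-1])
E
```

```text
pics
{'clock': np.float64(0.0), 'joint_pos': array([-1.349,  0.333, -0.065,  1.461,  0.022,  1.35 , -0.088]), 'joint_velocities': array([ 0.   ,  0.001, -0.002,  0.001,  0.   , -0.   ,  0.   ]), 'tau': array([ 1.0000e-03, -6.2545e+01,  5.0000e-02, -3.9160e+01,  1.6000e-02,
        1.0000e-02, -0.0000e+00]), 'position': array([0.151, 0.606, 0.219]), 'ee_rot': array([ 0.122,  0.993, -0.001, -0.   ]), 'ft_force': array([ 0.467,  0.285, -0.473]), 'torque': array([-0.018,  0.002, -0.006]), 'grip_width': np.float64(1.002)}
scene [[501.7, 0.0, 315.1], [0.0, 501.7, 195.4], [0.0, 0.0, 1.0]] [[0.64, 0.768, 0.002, -0.335], [0.567, -0.471, -0.675, -0.225], [-0.518, 0.434, -0.737, 1.51], [0.0, 0.0, 0.0, 1.0]]
top [[402.5, 0.0, 325.3], [0.0, 402.5, 203.5], [0.0, 0.0, 1.0]] [[0.005, -1.0, -0.01, 0.008], [-0.994, -0.004, -0.11, 0.529], [0.11, 0.01, -0.994, 1.046], [0.0, 0.0, 0.0, 1.0]]
wrist [[359.1, 0.0, 321.2], [0.0, 359.1, 193.9], [0.0, 0.0, 1.0]] [[0.243, 0.97, -0.001, -0.625], [0.931, -0.233, 0.282, -0.036], [0.273, -0.069, -0.959, 0.378], [0.0, 0.0, 0.0, 1.0]]
```

View pics/scene0.png

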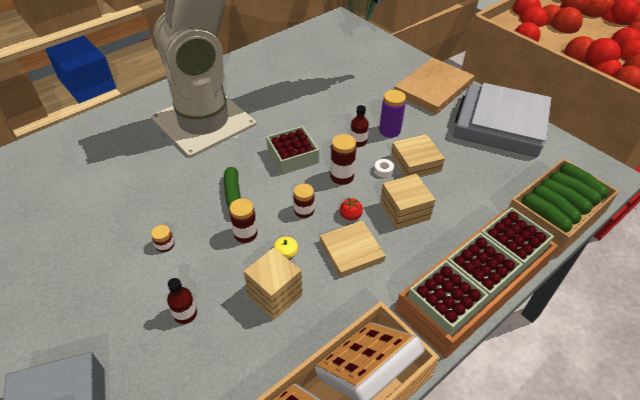

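View pics/top0.png

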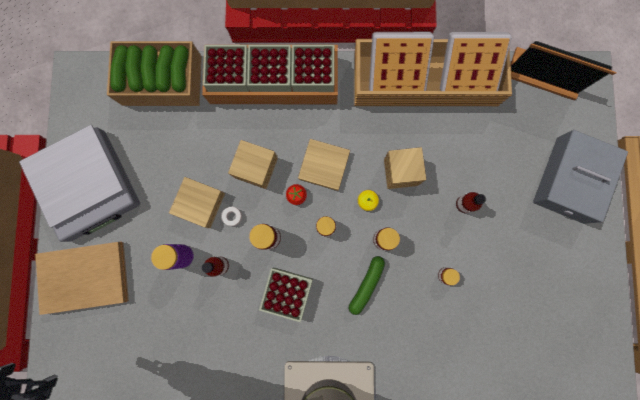

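View pics/wrist0.png

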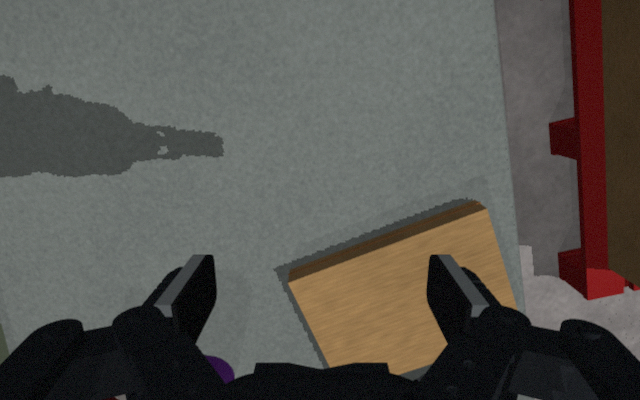

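The top view shows everything I need. Candidate jars are the brass lids at (450,277), (326,227), (388,239), (264,237) and the purple look-alike at (170,257), which I'll exclude. The black-capped bottles are at (215,267) and (470,203). The risers are at (196,203), (253,163), (325,164) and (405,168). The board at (82,277) is not a riser.

```bash
cat > h.py <<'E'
import numpy as np,cv2
def world(d,M,W):
    v,u=np.mgrid[0:d.shape[0],0:d.shape[1]].astype(float)
    P=np.stack([(u-M[0,2])/M[0,0]*d,(v-M[1,2])/M[1,1]*d,d],-1)
    R,t=W[:3,:3],W[:3,3]
    return (P-t)@R
def ray(px,M,W,z):
    R,t=W[:3,:3],W[:3,3]; c=-R.T@t
    r=R.T@np.array([(px[0]-M[0,2])/M[0,0],(px[1]-M[1,2])/M[1,1],1]); return c+r*(z-c[2])/r[2]
E
python3 - <<'E'
from h import *
f=np.load('pics/top0.npz');p,d,M,W=f['p'],f['d'],f['mtx'],f['world_to_cam']
w=world(d,M,W)
hsv=cv2.cvtColor(p,cv2.COLOR_RGB2HSV)
z=w[...,2]; print("table z",np.median(z[300:340,150:250]))
for name,px in dict(a=(450,277),b=(326,227),c=(388,239),d=(264,237),purple=(165,257)).items():
    zz=np.median(z[px[1]-3:px[1]+4,px[0]-3:px[0]+4])
    m=((abs(z-zz)<.006)&(d>0)).astype(np.uint8); n,l=cv2.connectedComponents(m); m=(l==l[px[1],px[0]])
    c,_=cv2.findContours(m.astype(np.uint8),0,2); (cx,cy),r=cv2.minEnclosingCircle(max(c,key=cv2.contourArea))
    q=w[m]; print(name,'ztop',round(zz,4),'mean',q[:,:2].mean(0).round(4),'extent',np.ptp(q[:,:2],axis=0).round(4),'ray',ray((cx,cy),M,W,zz).round(4), 'col',hsv[px[1],px[0]],m.sum())
for name,px in dict(r1=(196,203),r2=(253,163),r3=(325,164),r4=(405,168),board=(82,277)).items():
    zz=np.median(z[px[1]-3:px[1]+4,px[0]-3:px[0]+4])
    m=((abs(z-zz)<.008)&(d>0)).astype(np.uint8); n,l=cv2.connectedComponents(m); m=(l==l[px[1],px[0]])
    q=w[m][:,:2]; rc=cv2.minAreaRect((q*1000).astype(np.float32)); print(name,round(zz,4),np.round(rc[0],1),np.round(rc[1],1),round(rc[2],1),'mean',q.mean(0).round(4))
# other objects with height
m=((z>.012)&(z<.3)&(d>0)).astype(np.uint8);n,l,s,c=cv2.connectedComponentsWithStats(m)
for i in range(1,n):
    if s[i,4]>60:
        q=w[l==i]; print(s[i].tolist(),'x',q[:,0].min().round(3),q[:,0].max().round(3),'y',q[:,1].min().round(3),q[:,1].max().round(3),'zmax',q[:,2].max().round(3))
E
```

```text
table z -0.0011055752556885048
a ztop 0.0495 mean [ 0.3397 -0.3125] extent [0.0383 0.0408] ray [ 0.3401 -0.3125  0.0495] col [ 21 165 193] 214
b ztop 0.0738 mean [0.4678 0.0095] extent [0.0437 0.0434] ray [0.4676 0.0095 0.0738] col [ 21 158 198] 272
c ztop 0.0993 mean [ 0.4352 -0.1464] extent [0.0518 0.0524] ray [ 0.4349 -0.1463  0.0993] col [ 21 160 194] 377
d ztop 0.1241 mean [0.439  0.1635] extent [0.058  0.0568] ray [0.4387 0.1631 0.1241] col [ 21 163 193] 477
purple ztop 0.1236 mean [0.3875 0.3986] extent [0.0576 0.0605] ray [0.3877 0.3985 0.1236] col [ 21 157 198] 496
r1 0.0489 [530.5 354.5] [106.8 104.8] 69.2 mean [0.53   0.3539]
r2 0.074 [631.9 203.8] [95.7 95.3] 71.0 mean [0.6311 0.2028]
r3 0.0239 [638.5  15.5] [115.  115.7] 73.9 mean [0.6376 0.0154]
r4 0.0996 [ 620.3 -195.6] [85.9 85.4] 5.6 mean [ 0.6193 -0.195 ]
board 0.0283 [329.9 660.2] [160.2 225.5] 8.6 mean [0.3295 0.6575]
[355, 32, 262, 74, 13261] x 0.806 0.975 y -0.699 -0.068 zmax 0.169
[107, 41, 93, 64, 5623] x 0.808 0.962 y 0.368 0.591 zmax 0.098
[203, 45, 135, 58, 7689] x 0.813 0.954 y -0.02 0.341 zmax 0.108
[20, 
[... 689 characters left out ...]
 zmax 0.079
[250, 224, 31, 26, 633] x 0.407 0.469 y 0.131 0.192 zmax 0.13
[374, 228, 26, 23, 476] x 0.406 0.462 y -0.173 -0.118 zmax 0.103
[36, 242, 91, 73, 5312] x 0.235 0.424 y 0.538 0.779 zmax 0.035
[151, 244, 42, 26, 883] x 0.356 0.419 y 0.366 0.43 zmax 0.13
[202, 256, 26, 21, 413] x 0.339 0.388 y 0.27 0.315 zmax 0.123
[349, 256, 36, 59, 894] x 0.24 0.39 y -0.145 -0.052 zmax 0.042
[439, 267, 21, 19, 299] x 0.316 0.363 y -0.334 -0.29 zmax 0.054
[259, 268, 54, 54, 1650] x 0.226 0.359 y 0.044 0.178 zmax 0.059
[0, 363, 16, 14, 162] x 0.151 0.174 y 0.643 0.657 zmax 0.282
[34, 375, 24, 25, 232] x 0.122 0.154 y 0.531 0.565 zmax 0.3
[299, 377, 60, 23, 892] x 0.025 0.079 y -0.076 0.076 zmax 0.168
```

```bash
python3 -c "
import cv2
a=cv2.imread('pics/top0.png')[130:310,140:500];cv2.imwrite('pics/crop.png',cv2.resize(a,None,fx=2.2,fy=2.2,interpolation=2))"
```

```text
(no output)
```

View pics/crop.png

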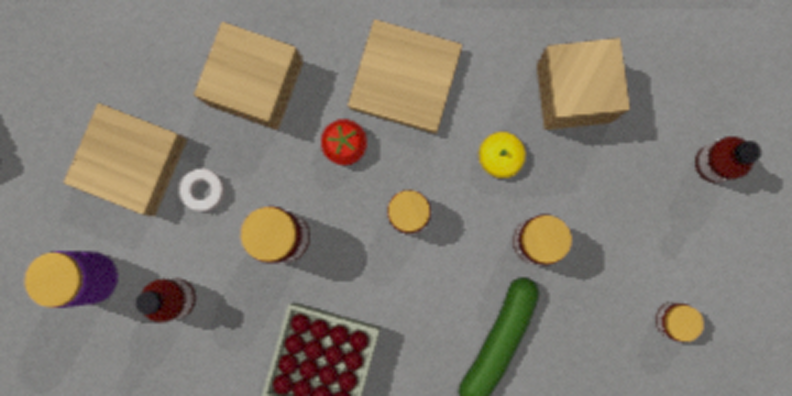

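The measured tops (50/74/99/124 mm) and riser sizes and heights match the list, and the purple jar at (0.388, 0.398) is excluded. I'll work shortest jar first. The first move aligns the jaws with world x and goes around the base.

Call:
{"method": "jog_arm", "body": {
  "steps": [0.085,-0.035,-0.028,-0.004,0.1326,0.085,-0.07,-0.056,-0.008,0.2652,0.085,-0.105,-0.084,-0.012,0.3978,0.085,-0.14,-0.112,-0.016,0.5304,0.085,-0.175,-0.14,-0.02,0.663,0.085,-0.21,-0.168,-0.024,0.7956,0.085,-0.245,-0.196,-0.028,0.9282,0.085,-0.28,-0.224,-0.032,1.0608,0.085,-0.315,-0.252,-0.036,1.1934,0.085,-0.35,-0.28,-0.04,1.326],
  "grip_force": 40
}}

```text
clock: 1.15
position: [0.4239, 0.2482, 0.26]
ee_rot: [0.709, 0.705, 0.0, -0.0]
ft_force: [-0.3, 1.0, 0.5]
grip_width: 1.003
```

Call:
{"method": "jog_arm", "body": {
  "steps": [0.085,-0.048,0.008,0,0,0.085,-0.096,0.016,0,0,0.085,-0.144,0.024,0,0,0.085,-0.192,0.03,0,0,0.085,-0.24,0.03,0,0,0.085,-0.288,0.03,0,0,0.085,-0.336,0.022,0,0,0.085,-0.384,0.01,0.0,0,0.085,-0.432,-0.005,0.0,0,0.085,-0.48,-0.02,0,0]
}}

```text
clock: 2.15
position: [0.4022, -0.2314, 0.2597]
ee_rot: [0.707, 0.707, 0.0, -0.0]
ft_force: [1.9, 0.3, 0.4]
grip_width: 0.994
```

Call:
{"method": "jog_arm", "body": {
  "steps": [0.085,-0.036,-0.028,0.0,0,0.085,-0.072,-0.054,0.01,0,0.085,-0.082,-0.063,0.04,0,0.085,-0.082,-0.063,0.08,0,0.085,-0.082,-0.063,0.12,0,0.085,-0.082,-0.063,0.15,0,0.085,-0.082,-0.063,0.16,0,0.085,-0.082,-0.063,0.16,0,0.085,-0.082,-0.063,0.16,0,0.085,-0.082,-0.063,0.16,0]
}}

```text
clock: 3.15
position: [0.3409, -0.3118, 0.1006]
ee_rot: [0.707, 0.707, 0.001, 0.001]
ft_force: [-0.2, -0.1, 0.6]
grip_width: 0.993
```

```bash
cat > look.py <<'E'
import sys
from workcell import manip
from h import *
n,name=sys.argv[1:3]
o=manip.get_obs();print(o['clock'],o['position'].round(4),o['joint_pos'].round(2),o['ft_force'].round(1),o['grip_width'])
c=manip.calibration(n);p,d=manip.camera(n);np.savez(f"pics/{name}.npz",p=p,d=d,**c);cv2.imwrite(f"pics/{name}.png",p[:,:,::-1])
E
python3 look.py wrist w1
```

```text
3.15 [ 0.3409 -0.3118  0.1006] [-0.46  0.13  1.19  2.06 -0.14  1.03  0.79] [-0.2 -0.1  0.6] 0.9925774173455889
```

View pics/w1.png

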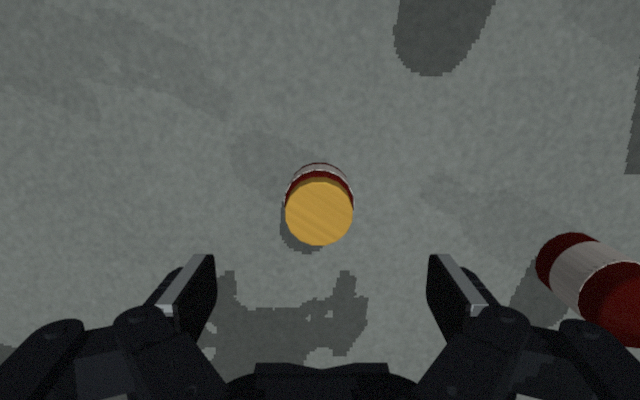

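The wrist view shows jar A's lid at (319,212), centred between the pads. I'll check its position in this view.

```bash
cat > lid.py <<'E'
import sys
from h import *
f=np.load(f'pics/{sys.argv[1]}.npz');px=(int(sys.argv[2]),int(sys.argv[3]))
p,d,M,W=f['p'],f['d'],f['mtx'],f['world_to_cam'];w=world(d,M,W)
hsv=cv2.cvtColor(p,cv2.COLOR_RGB2HSV)
zz=np.median(w[px[1]-3:px[1]+4,px[0]-3:px[0]+4,2])
m=((hsv[...,0]>14)&(hsv[...,0]<28)&(hsv[...,1]>120)&(abs(w[...,2]-zz)<.005)).astype(np.uint8);n,l=cv2.connectedComponents(m);m=(l==l[px[1],px[0]])
q=w[m]; 
(cx,cy),r=cv2.minEnclosingCircle((q[:,:2]*1000).astype(np.float32)); print('z',zz.round(4),'mean',q[:,:2].mean(0).round(4),'circ',round(cx,1),round(cy,1),'r',round(r,1))
E
python3 lid.py w1 319 212
```

```text
z 0.0494 mean [ 0.3394 -0.3114] circ 339.4 -312.5 r 20.9
```

Call:
{"method": "jog_arm", "body": {
  "steps": [0.085,0,-0.001,0.025,0,0.085,0,-0.001,0.05,0,0.085,0,-0.001,0.068,0,0.085,0,-0.001,0.077,0,0.085,0,-0.001,0.077,0,0.03,0,-0.001,0.077,0,0.03,0,-0.001,0.077,0,0.03,0,-0.001,0.077,0,0.03,0,-0.001,0.077,0,0.03,0,-0.001,0.077,0]
}}

```text
clock: 4.2
position: [0.34, -0.3118, 0.0237]
ee_rot: [0.707, 0.707, 0.001, 0.0]
ft_force: [-1.5, 2.9, 9.5]
grip_width: 0.47
```

```bash
python3 look.py wrist w2
```

```text
4.2 [ 0.34   -0.3118  0.0237] [-0.29  0.33  1.05  2.13 -0.37  0.88  0.98] [-1.5  2.9  9.5] 0.47036371695048657
```

View pics/w2.png

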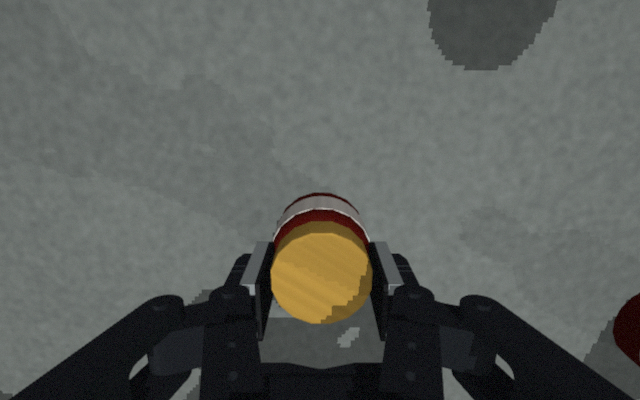

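Jar A is held between the pads. Lifting gently.

Call:
{"method": "jog_arm", "body": {
  "steps": [0.03,0,0,-0.004,0,0.03,0,0,-0.012,0,0.03,0,0,-0.024,0,0.03,0,0,-0.04,0,0.03,0,0,-0.06,0,0.03,0,0,-0.085,0,0.03,0,0,-0.11,0,0.03,0,0,-0.13,0,0.03,0,0,-0.145,0,0.03,0,0,-0.15,0]
}}

```text
clock: 5.25
position: [0.3399, -0.3119, 0.1741]
ee_rot: [0.707, 0.707, 0.001, 0.001]
ft_force: [0.9, 0.3, -1.9]
grip_width: 0.472
```

```bash
python3 look.py wrist w3; python3 lid.py w3 320 270;python3 look.py scene s3
```

```text
5.25 [ 0.3399 -0.3119  0.1741] [-0.58 -0.13  1.18  1.98  0.13  1.21  0.56] [ 0.9  0.3 -1.9] 0.4718452215144788
z 0.2 mean [ 0.3398 -0.3113] circ 339.7 -313.6 r 21.8
5.3 [ 0.3399 -0.3117  0.174 ] [-0.58 -0.13  1.18  1.98  0.13  1.21  0.56] [ 0.7 -0.1 -2.2] 0.4702127433854073
```

View pics/w3.png

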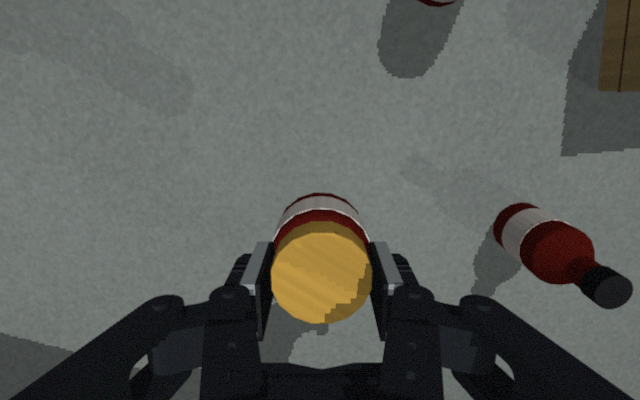

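View pics/s3.png

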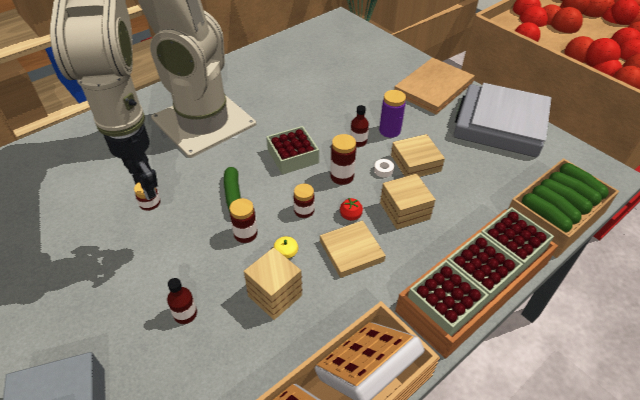

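Call:
{"method": "jog_arm", "body": {
  "steps": [0.03,0.006,0.015,-0.004,0,0.03,0.02,0.048,-0.006,0,0.03,0.036,0.086,-0.006,0,0.03,0.054,0.128,-0.006,0,0.03,0.072,0.172,-0.006,0,0.03,0.09,0.215,-0.006,0,0.03,0.104,0.25,-0.006,0,0.03,0.113,0.27,-0.004,0,0.03,0.1165,0.28,0,0,0.03,0.1165,0.28,0.01,0]
}}

```text
clock: 6.35
position: [0.6197, -0.1952, 0.1614]
ee_rot: [0.707, 0.707, -0.001, 0.0]
ft_force: [-0.8, 0.0, -2.3]
grip_width: 0.474
```

```bash
python3 look.py wrist w4; python3 lid.py w4 320 270;python3 look.py top t4
```

```text
6.35 [ 0.6197 -0.1952  0.1614] [-0.45  0.6   1.    1.51 -0.51  1.32  0.6 ] [-0.8  0.  -2.3] 0.4744257316632503
z 0.1873 mean [ 0.6197 -0.1946] circ 619.5 -196.6 r 21.6
6.4 [ 0.6178 -0.1957  0.1596] [-0.45  0.6   1.    1.51 -0.51  1.31  0.6 ] [-1.2 -0.8 -3.2] 0.47045331692060677
```

View pics/w4.png

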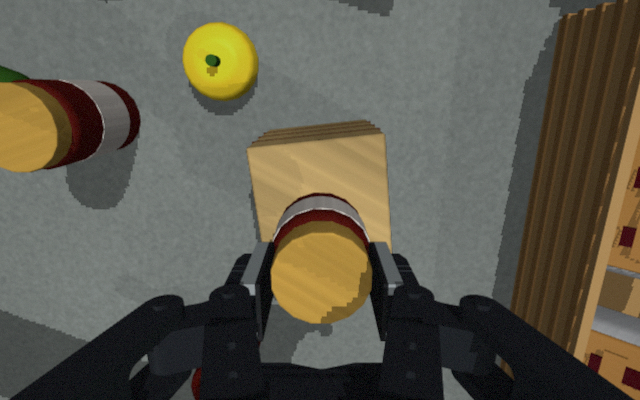

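View pics/t4.png

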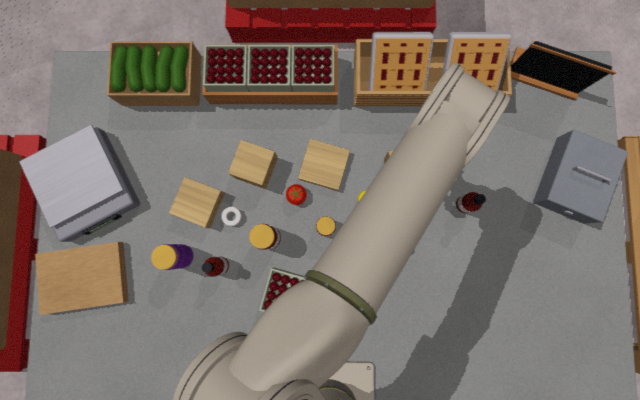

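Call:
{"method": "jog_arm", "body": {
  "steps": [0.03,0,0,0.006,0,0.03,0,0,0.012,0,0.03,0,0,0.018,0,0.03,0,0,0.023,0,0.03,0,0,0.027,0,0.03,0,0,0.03,0,0.03,0,0,0.032,0,0.03,0,0,0.033,0,0.03,0,0,0.033,0,0.03,0,0,0.033,0]
}}

```text
clock: 7.45
position: [0.6194, -0.1951, 0.1299]
ee_rot: [0.707, 0.707, 0.0, 0.0]
ft_force: [0.1, -0.7, -3.0]
grip_width: 0.47
```

```bash
cat > riser.py <<'E'
import sys
from h import *
f=np.load(f'pics/{sys.argv[1]}.npz');h=float(sys.argv[2]);X=float(sys.argv[3]);Y=float(sys.argv[4])
p,d,M,W=f['p'],f['d'],f['mtx'],f['world_to_cam'];w=world(d,M,W)
m=(abs(w[...,2]-h)<.006)&(np.hypot(w[...,0]-X,w[...,1]-Y)<.09)&(d>0)
q=w[m];rc=cv2.minAreaRect((q[:,:2]*1000).astype(np.float32));print('riser z',np.median(q[:,2]).round(4),np.round(rc,1) if 0 else rc)
E
python3 look.py wrist w5; python3 lid.py w5 320 270; python3 riser.py w5 .1 .62 -.195
```

```text
7.45 [ 0.6194 -0.1951  0.1299] [-0.44  0.62  0.97  1.54 -0.53  1.26  0.61] [ 0.1 -0.7 -3. ] 0.4695698562191983
z 0.1558 mean [ 0.6194 -0.1945] circ 618.7 -196.0 r 21.5
riser z 0.0995 ((620.3636474609375, -194.58963012695312), (85.37458801269531, 84.58369445800781), 6.230559349060059)
```

View pics/w5.png

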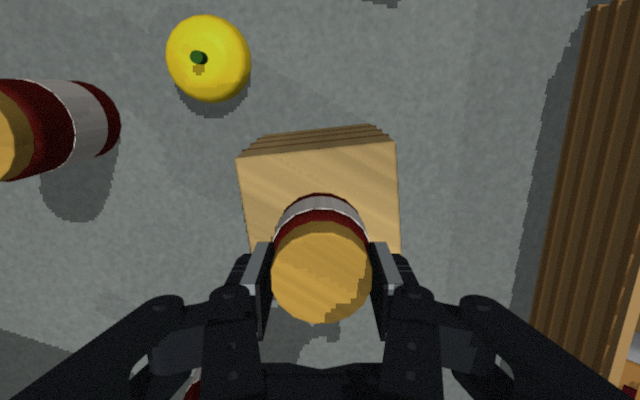

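Call:
{"method": "jog_arm", "body": {
  "steps": [0.03,0,0.001,0.001,0,0.03,0,0.001,0.002,0,0.03,0,0.001,0.003,0,0.03,0,0.001,0.004,0,0.03,0,0.001,0.0047,0,0.03,0,0.001,0.0053,0,0.03,0,0.001,0.0058,0,0.03,0,0.001,0.006,0,0.03,0,0.001,0.006,0,0.03,0,0.001,0.006,0]
}}

```text
clock: 8.5
position: [0.6203, -0.1951, 0.124]
ee_rot: [0.707, 0.707, 0.0, 0.0]
ft_force: [-0.8, 0.8, 1.9]
grip_width: 0.47
```

Contact shows in the force. Opening, then retreating upward.

Call:
{"method": "jog_arm", "body": {
  "steps": [0.044,0,0,0,0,0.048,0,0,0,0,0.055,0,0,0,0,0.065,0,0,0,0,0.085,0,0,0,0,0.085,0,0,0,0,0.085,0,0,0,0,0.085,0,0,-0.02,0,0.085,0,0,-0.05,0,0.085,0,0,-0.09,0]
}}

```text
clock: 9.5
position: [0.6196, -0.1945, 0.2135]
ee_rot: [0.707, 0.707, -0.001, -0.001]
ft_force: [0.9, 0.0, 0.0]
grip_width: 0.997
```

```bash
python3 look.py wrist w6; python3 riser.py w6 .1 .62 -.195; python3 lid.py w6 320 230
```

```text
9.5 [ 0.6196 -0.1945  0.2135] [-0.46  0.56  1.02  1.44 -0.48  1.41  0.57] [0.9 0.  0. ] 0.9965575295847918
riser z 0.0994 ((620.151123046875, -194.761962890625), (85.11791229248047, 85.17255401611328), 6.16547155380249)
z 0.1494 mean [ 0.6199 -0.195 ] circ 619.7 -196.0 r 20.9
```

View pics/w6.png

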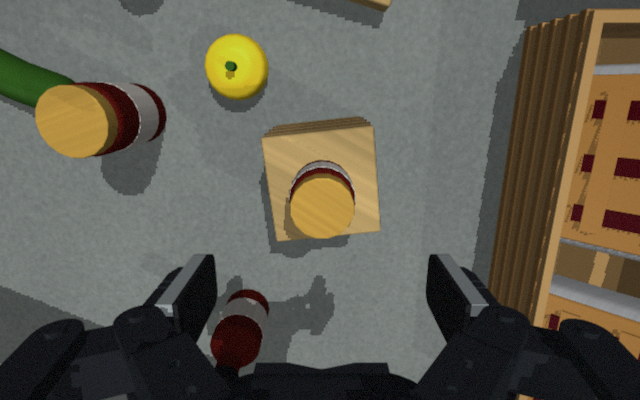

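Jar A is centred to within 1 mm, upright at lid z = 0.149. On to jar B.

Call:
{"method": "jog_arm", "body": {
  "steps": [0.085,0.025,-0.018,-0.01,0,0.085,0.06,-0.044,-0.01,0,0.085,0.097,-0.072,-0.01,0,0.085,0.134,-0.1,-0.0,0,0.085,0.168,-0.126,0.01,0,0.085,0.194,-0.145,0.03,0,0.085,0.2046,-0.1525,0.05,0,0.085,0.2046,-0.1525,0.07,0,0.085,0.2046,-0.1525,0.083,0,0.085,0.2046,-0.1525,0.084,0]
}}

```text
clock: 10.55
position: [0.4668, 0.0096, 0.1286]
ee_rot: [0.707, 0.707, -0.001, -0.0]
ft_force: [-0.9, -0.7, 0.8]
grip_width: 0.996
```

```bash
python3 look.py wrist w7; python3 lid.py w7 320 212
```

```text
10.55 [0.4668 0.0096 0.1286] [-1.29  0.08  1.24  2.02 -0.08  1.1  -0.01] [-0.9 -0.7  0.8] 0.995952894092337
z 0.0745 mean [0.468  0.0116] circ 467.9 10.4 r 24.0
```

View pics/w7.png

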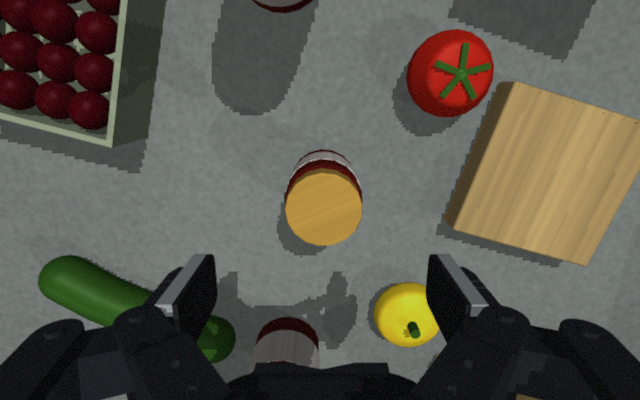

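Jar B's lid is at (323,207), centred. Descending and gripping.

Call:
{"method": "jog_arm", "body": {
  "steps": [0.085,0.0005,0.001,0.025,0,0.085,0.0005,0.001,0.05,0,0.085,0.0005,0.001,0.073,0,0.085,0.0005,0.001,0.086,0,0.085,0.0005,0.001,0.086,0,0.036,0.0005,0.001,0.086,0,0.036,0.0005,0.001,0.086,0,0.036,0.0005,0.001,0.086,0,0.036,0.0005,0.001,0.086,0,0.036,0.0005,0.001,0.086,0]
}}

```text
clock: 11.6
position: [0.4692, 0.0104, 0.045]
ee_rot: [0.707, 0.707, 0.001, -0.0]
ft_force: [-5.9, 0.1, 13.4]
grip_width: 0.548
```

Call:
{"method": "jog_arm", "body": {
  "steps": [0.036,0,0,0,0,0.036,0,0,-0.006,0,0.036,0,0,-0.016,0,0.036,0,0,-0.032,0,0.036,0,0,-0.055,0,0.036,0,0,-0.08,0,0.036,0,0,-0.105,0,0.036,0,0,-0.125,0,0.036,0,0,-0.137,0,0.036,0,0,-0.14,0]
}}

```text
clock: 12.6
position: [0.4696, 0.0102, 0.1852]
ee_rot: [0.707, 0.707, 0.002, -0.0]
ft_force: [-0.2, -0.2, -2.2]
grip_width: 0.545
```

```bash
python3 look.py wrist w8; python3 lid.py w8 320 270
```

```text
12.6 [0.4696 0.0102 0.1852] [-1.37 -0.12  1.22  1.95  0.11  1.23 -0.19] [-0.2 -0.2 -2.2] 0.5447555530687883
z 0.2149 mean [0.4695 0.0119] circ 469.6 9.2 r 24.9
```

View pics/w8.png

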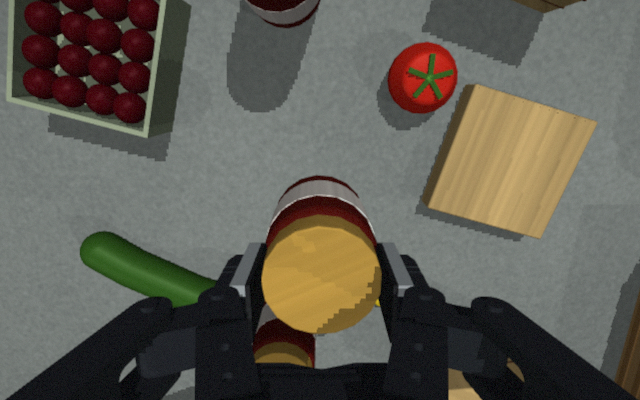

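Call:
{"method": "jog_arm", "body": {
  "steps": [0.036,0.012,0.01,0,0,0.036,0.038,0.032,0,0,0.036,0.072,0.061,0,0,0.036,0.108,0.091,0,0,0.036,0.142,0.12,0,0,0.036,0.172,0.145,0.005,0,0.036,0.19,0.16,0.015,0,0.036,0.193,0.162,0.027,0,0.036,0.193,0.162,0.04,0,0.036,0.193,0.162,0.045,0]
}}

```text
clock: 13.65
position: [0.6297, 0.2015, 0.1367]
ee_rot: [0.708, 0.707, -0.001, -0.0]
ft_force: [0.5, -0.0, -1.6]
grip_width: 0.543
```

Call:
{"method": "jog_arm", "body": {
  "steps": [0.036,0,0,0.003,0,0.036,0,0,0.006,0,0.036,0,0,0.009,0,0.036,0,0,0.011,0,0.036,0,0,0.012,0,0.036,0,0,0.012,0,0.036,0,0,0.012,0,0.036,0,0,0.012,0,0.036,0,0,0.012,0,0.036,0,0,0.012,0]
}}

```text
clock: 14.65
position: [0.6309, 0.2031, 0.1269]
ee_rot: [0.707, 0.707, 0.0, -0.0]
ft_force: [0.5, -0.5, -2.5]
grip_width: 0.543
```

```bash
python3 look.py wrist w9; python3 lid.py w9 320 270; python3 riser.py w9 .075 .6316 .2035
```

```text
14.65 [0.6309 0.2031 0.1269] [-1.04  0.67  0.99  1.51 -0.57  1.28  0.01] [ 0.5 -0.5 -2.5] 0.5434453370816331
z 0.1565 mean [0.6308 0.2048] circ 630.7 202.4 r 24.7
riser z 0.0745 ((632.422607421875, 205.01263427734375), (94.3958740234375, 95.39775085449219), 70.85945129394531)
```

View pics/w9.png

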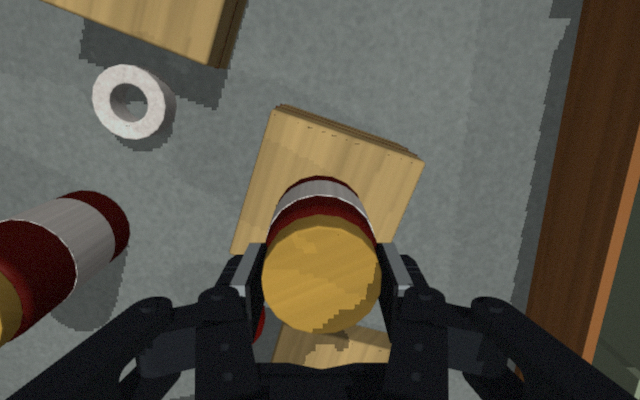

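Call:
{"method": "jog_arm", "body": {
  "steps": [0.036,0.001,0.001,0.001,0,0.036,0.001,0.001,0.002,0,0.036,0.001,0.001,0.003,0,0.036,0.001,0.001,0.004,0,0.036,0.001,0.001,0.005,0,0.036,0.001,0.001,0.006,0,0.036,0.001,0.001,0.0065,0,0.036,0.001,0.001,0.007,0,0.036,0.001,0.001,0.007,0,0.036,0.001,0.001,0.007,0]
}}

```text
clock: 15.7
position: [0.6319, 0.2041, 0.1203]
ee_rot: [0.707, 0.707, 0.0, -0.0]
ft_force: [-2.7, 0.2, 5.4]
grip_width: 0.546
```

Contact made. Releasing and rising.

Call:
{"method": "jog_arm", "body": {
  "steps": [0.05,0,0,0,0,0.054,0,0,0,0,0.06,0,0,0,0,0.07,0,0,0,0,0.085,0,0,0,0,0.085,0,0,0,0,0.085,0,0,0,0,0.085,0,0,-0.02,0,0.085,0,0,-0.05,0,0.085,0,0,-0.1,0]
}}

```text
clock: 16.7
position: [0.6304, 0.2042, 0.2184]
ee_rot: [0.707, 0.707, -0.002, -0.001]
ft_force: [0.7, 1.0, -0.6]
grip_width: 0.998
```

```bash
python3 look.py wrist w10; python3 riser.py w10 .075 .6316 .2035; python3 lid.py w10 320 230
```

```text
16.7 [0.6304 0.2042 0.2184] [-1.06  0.6   1.04  1.39 -0.51  1.44 -0.03] [ 0.7  1.  -0.6] 0.9980567340722146
riser z 0.0744 ((632.2286987304688, 205.04116821289062), (94.79605102539062, 95.04396057128906), 70.97264862060547)
z 0.1496 mean [0.631  0.2052] circ 631.1 204.0 r 24.0
```

View pics/w10.png

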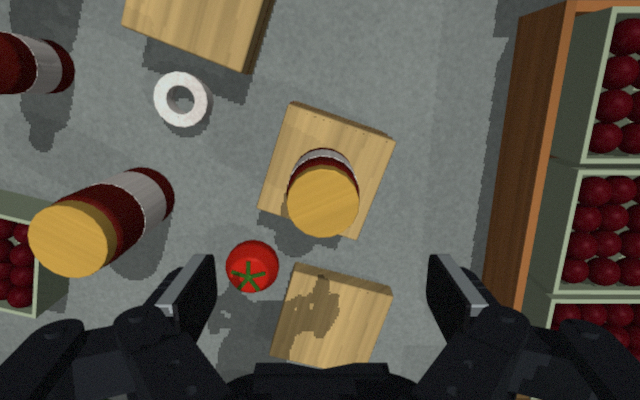

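Jar B is within ~1 mm of centre, lid z = 0.1496. Now jar C.

Call:
{"method": "jog_arm", "body": {
  "steps": [0.085,-0.025,-0.014,0,0,0.085,-0.065,-0.037,0,0,0.085,-0.108,-0.061,0,0,0.085,-0.151,-0.085,0,0,0.085,-0.194,-0.109,0,0,0.085,-0.237,-0.133,0,0,0.085,-0.28,-0.157,0,0,0.085,-0.32,-0.18,0.01,0,0.085,-0.345,-0.194,0.03,0,0.085,-0.3504,-0.197,0.05,0]
}}

```text
clock: 17.75
position: [0.4332, -0.1497, 0.1687]
ee_rot: [0.709, 0.705, 0.003, -0.001]
ft_force: [2.4, 1.3, 0.7]
grip_width: 0.994
```

```bash
python3 look.py wrist w11; python3 lid.py w11 320 222
```

```text
17.75 [ 0.4332 -0.1497  0.1687] [-1.16 -0.26  1.29  2.    0.26  1.23  0.02] [2.4 1.3 0.7] 0.9935318569997239
z 0.0994 mean [ 0.4352 -0.1447] circ 435.1 -145.8 r 26.9
```

View pics/w11.png

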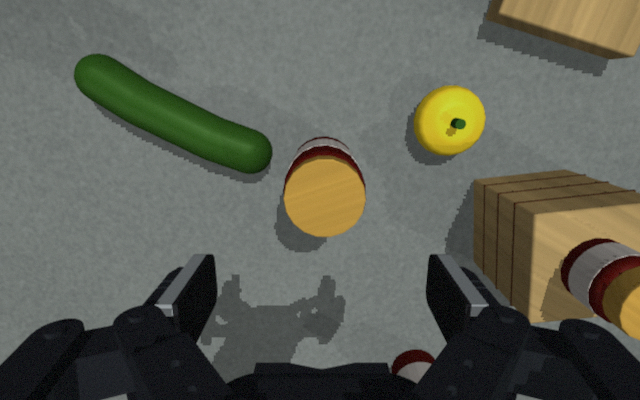

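Call:
{"method": "jog_arm", "body": {
  "steps": [0.085,0.0005,0,0.0,0,0.085,0.0005,0,0.02,0,0.085,0.0005,0,0.045,0,0.085,0.0005,0,0.07,0,0.085,0.0005,0,0.09,0,0.085,0.0005,0,0.1,0,0.085,0.0005,0,0.1,0,0.085,0.0005,0,0.1,0,0.085,0.0005,0,0.1,0,0.085,0.0005,0,0.1,0]
}}

```text
clock: 18.8
position: [0.4357, -0.1453, 0.0706]
ee_rot: [0.707, 0.707, 0.001, 0.0]
ft_force: [0.1, -0.3, -0.9]
grip_width: 0.999
```

Call:
{"method": "jog_arm", "body": {
  "steps": [0.04,0,0,0,0,0.04,0,0,0,0,0.04,0,0,0,0,0.04,0,0,0,0,0.04,0,0,0,0,0.04,0,0,-0.004,0,0.04,0,0,-0.012,0,0.04,0,0,-0.024,0,0.04,0,0,-0.036,0,0.04,0,0,-0.045,0]
}}

```text
clock: 19.8
position: [0.4348, -0.1461, 0.1156]
ee_rot: [0.707, 0.707, 0.0, -0.0]
ft_force: [-0.3, 0.5, -3.6]
grip_width: 0.612
```

```bash
python3 look.py wrist w12; python3 lid.py w12 320 280
```

```text
19.8 [ 0.4348 -0.1461  0.1156] [-1.    0.07  1.29  2.06 -0.08  1.07  0.33] [-0.3  0.5 -3.6] 0.6124124750449452
z 0.1447 mean [ 0.4347 -0.1446] circ 434.5 -147.0 r 27.6
```

View pics/w12.png

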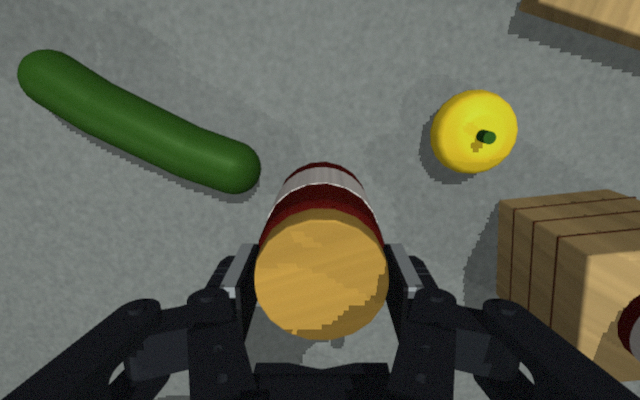

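Jar C is held upright. I'll lift it well clear of jar D's height, then carry it over.

Call:
{"method": "jog_arm", "body": {
  "steps": [0.04,0,0,-0.015,0,0.04,0,0,-0.04,0,0.04,0,0.0,-0.07,0,0.04,0.01,0.005,-0.1,0,0.04,0.03,0.015,-0.12,0,0.04,0.06,0.03,-0.125,0,0.04,0.095,0.048,-0.125,0,0.04,0.13,0.065,-0.125,0,0.04,0.165,0.08,-0.125,0,0.04,0.2,0.09,-0.125,0]
}}

```text
clock: 20.85
position: [0.5254, 0.0557, 0.2394]
ee_rot: [0.707, 0.707, -0.0, 0.0]
ft_force: [-0.3, -0.2, -3.4]
grip_width: 0.616
```

```bash
python3 -c "
from workcell import manip
o=manip.get_obs();print(o['position'],o['joint_pos'].round(2),o['joint_velocities'].round(2))"
```

```text
[0.52536174 0.05572541 0.23944119] [-1.16  0.15  1.08  1.73 -0.13  1.34 -0.06] [-0.12  0.52 -0.22 -0.3  -0.45  0.04 -0.28]
```

Call:
{"method": "jog_arm", "body": {
  "steps": [0.04,0.03,0,0,0,0.04,0.068,0.001,0,0,0.04,0.108,0.002,0,0,0.04,0.15,0.003,0,0,0.04,0.192,0.004,0,0,0.04,0.232,0.005,0,0,0.04,0.267,0.005,0.01,0,0.04,0.29,0.005,0.025,0,0.04,0.2995,0.005,0.045,0,0.04,0.3005,0.005,0.06,0]
}}

```text
clock: 21.85
position: [0.5287, 0.3563, 0.1778]
ee_rot: [0.706, 0.708, -0.001, 0.0]
ft_force: [-0.1, 0.3, -3.8]
grip_width: 0.616
```

Call:
{"method": "jog_arm", "body": {
  "steps": [0.04,0,0,0.013,0,0.04,0,0,0.024,0,0.04,0,0,0.034,0,0.04,0,0,0.042,0,0.04,0,0,0.048,0,0.04,0,0,0.052,0,0.04,0,0,0.053,0,0.04,0,0,0.053,0,0.04,0,0,0.053,0,0.04,0,0,0.053,0]
}}

```text
clock: 22.85
position: [0.53, 0.3548, 0.1272]
ee_rot: [0.707, 0.707, 0.0, -0.0]
ft_force: [0.0, -0.1, -3.0]
grip_width: 0.615
```

```bash
python3 look.py wrist w13; python3 lid.py w13 320 280; python3 riser.py w13 .05 .5302 .354
```

```text
22.85 [0.53   0.3548 0.1272] [-1.28  0.54  0.85  1.58 -0.42  1.22 -0.35] [ 0.  -0.1 -3. ] 0.6145032988941869
z 0.1561 mean [0.53   0.3563] circ 529.9 353.5 r 27.8
riser z 0.0495 ((530.9464111328125, 356.5854187011719), (104.69224548339844, 105.1389389038086), 68.84249114990234)
```

View pics/w13.png

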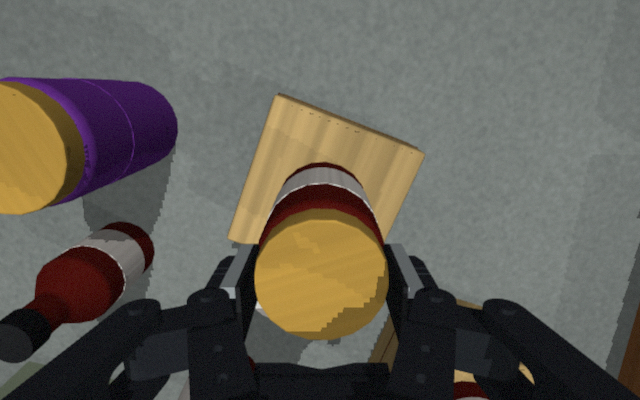

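Call:
{"method": "jog_arm", "body": {
  "steps": [0.04,0.001,0.0005,0.001,0,0.04,0.001,0.0005,0.002,0,0.04,0.001,0.0005,0.003,0,0.04,0.001,0.0005,0.004,0,0.04,0.001,0.0005,0.005,0,0.04,0.001,0.0005,0.006,0,0.04,0.001,0.0005,0.0065,0,0.04,0.001,0.0005,0.0068,0,0.04,0.001,0.0005,0.0068,0,0.04,0.001,0.0005,0.0068,0]
}}

```text
clock: 23.9
position: [0.5305, 0.3557, 0.1205]
ee_rot: [0.707, 0.707, 0.0, -0.0]
ft_force: [-1.9, -1.1, 4.0]
grip_width: 0.615
```

Call:
{"method": "jog_arm", "body": {
  "steps": [0.056,0,0,0,0,0.06,0,0,0,0,0.066,0,0,0,0,0.075,0,0,0,0,0.085,0,0,0,0,0.085,0,0,0,0,0.085,0,0,0,0,0.085,0,0,-0.02,0,0.085,0,0,-0.05,0,0.085,0,0,-0.1,0]
}}

```text
clock: 24.9
position: [0.5289, 0.3551, 0.2187]
ee_rot: [0.707, 0.707, -0.002, -0.0]
ft_force: [0.0, 0.8, -0.0]
grip_width: 0.995
```

```bash
python3 look.py wrist w14; python3 lid.py w14 320 240; python3 riser.py w14 .05 .5302 .354
```

```text
24.9 [0.5289 0.3551 0.2187] [-1.3   0.47  0.89  1.46 -0.37  1.39 -0.39] [ 0.   0.8 -0. ] 0.9954882419096417
z 0.1483 mean [0.5269 0.3489] circ 482.4 269.5 r 404.7
riser z 0.0494 ((530.9229736328125, 356.54998779296875), (105.01850891113281, 105.2198715209961), 68.88526153564453)
```

View pics/w14.png

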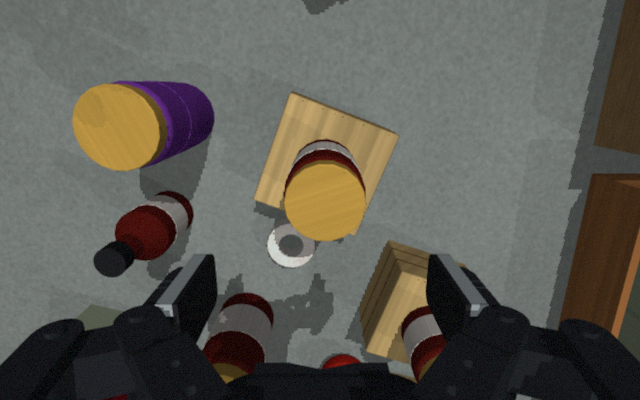

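```bash
python3 lid.py w14 322 200
```

```text
z 0.1495 mean [0.5308 0.3564] circ 530.9 355.3 r 26.9
```

Call:
{"method": "jog_arm", "body": {
  "steps": [0.085,-0.012,-0.006,-0.005,0,0.085,-0.036,-0.017,-0.005,0,0.085,-0.072,-0.035,-0.005,0,0.085,-0.108,-0.052,-0.005,0,0.085,-0.144,-0.069,0,0,0.085,-0.172,-0.082,0.01,0,0.085,-0.188,-0.09,0.02,0,0.085,-0.192,-0.092,0.03,0,0.085,-0.192,-0.092,0.03,0,0.085,-0.192,-0.092,0.03,0]
}}

```text
clock: 25.95
position: [0.4387, 0.1646, 0.1903]
ee_rot: [0.707, 0.707, 0.0, 0.0]
ft_force: [0.4, 0.4, 0.1]
grip_width: 0.996
```

```bash
python3 look.py wrist w15; python3 lid.py w15 322 210
```

```text
25.95 [0.4387 0.1646 0.1903] [-1.49 -0.07  1.02  1.94  0.06  1.24 -0.49] [0.4 0.4 0.1] 0.9961175720518046
z 0.1244 mean [0.439  0.1665] circ 439.0 165.0 r 30.0
```

View pics/w15.png

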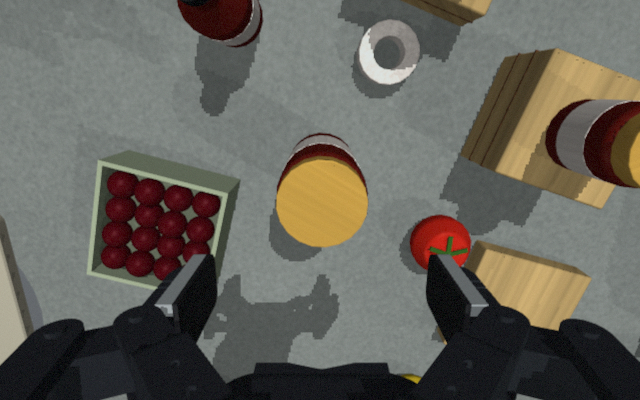

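Jar C is placed within 1 mm. Jar D (red contents, lid at (322,202)) is centred, with the purple one out of view. Descending.

Call:
{"method": "jog_arm", "body": {
  "steps": [0.085,0,0,0.02,0,0.085,0,0,0.045,0,0.085,0,0,0.07,0,0.085,0,0,0.09,0,0.085,0,0,0.1,0,0.085,0,0,0.1,0,0.085,0,0,0.1,0,0.046,0,0,0.1,0,0.046,0,0,0.1,0,0.046,0,0,0.1,0],
  "grip_force": 45
}}

```text
clock: 27.0
position: [0.4392, 0.1642, 0.0912]
ee_rot: [0.707, 0.707, 0.001, -0.0]
ft_force: [-2.0, -0.9, 9.1]
grip_width: 0.684
```

Call:
{"method": "jog_arm", "body": {
  "steps": [0.046,0,0,0,0,0.046,0,0,0,0,0.046,0,0,0,0,0.046,0,0,-0.004,0,0.046,0,0,-0.012,0,0.046,0,0,-0.025,0,0.046,0,0,-0.04,0,0.046,0,0,-0.055,0,0.046,0,0,-0.066,0,0.046,0,0,-0.07,0]
}}

```text
clock: 28.0
position: [0.4386, 0.1639, 0.1611]
ee_rot: [0.707, 0.707, 0.001, -0.0]
ft_force: [0.0, -0.7, -4.8]
grip_width: 0.683
```

```bash
python3 look.py wrist w16; python3 lid.py w16 320 280
```

```text
28.0 [0.4386 0.1639 0.1611] [-1.51 -0.02  1.07  1.98  0.02  1.17 -0.45] [ 0.  -0.7 -4.8] 0.6826607277060749
z 0.1942 mean [0.4386 0.167 ] circ 438.7 164.0 r 31.1
```

View pics/w16.png

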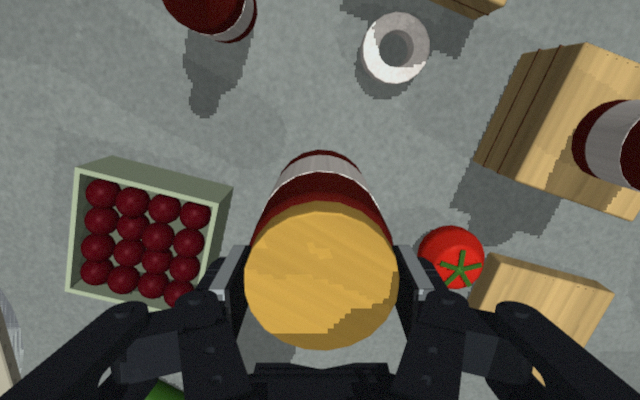

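Call:
{"method": "jog_arm", "body": {
  "steps": [0.046,-0.005,0.007,-0.012,0,0.046,-0.02,0.027,-0.025,0,0.046,-0.043,0.058,-0.03,0,0.046,-0.069,0.092,-0.03,0,0.046,-0.095,0.127,-0.03,0,0.046,-0.12,0.16,-0.03,0,0.046,-0.139,0.186,-0.025,0,0.046,-0.148,0.198,-0.015,0,0.046,-0.149,0.1995,-0.002,0,0.046,-0.149,0.1995,0.01,0]
}}

```text
clock: 29.05
position: [0.6376, 0.0144, 0.1484]
ee_rot: [0.707, 0.707, -0.001, -0.0]
ft_force: [0.1, 0.6, -5.6]
grip_width: 0.687
```

Call:
{"method": "jog_arm", "body": {
  "steps": [0.046,0,0,0.008,0,0.046,0,0,0.015,0,0.046,0,0,0.021,0,0.046,0,0,0.025,0,0.046,0,0,0.027,0,0.046,0,0,0.028,0,0.046,0,0,0.028,0,0.046,0,0,0.028,0,0.046,0,0,0.028,0,0.046,0,0,0.028,0]
}}

```text
clock: 30.05
position: [0.6379, 0.0146, 0.1222]
ee_rot: [0.707, 0.707, 0.0, 0.0]
ft_force: [-0.2, -1.4, -4.8]
grip_width: 0.686
```

```bash
python3 look.py wrist w17; python3 lid.py w17 320 280; python3 riser.py w17 .025 .638 .0155
```

```text
30.05 [0.6379 0.0146 0.1222] [-0.79  0.61  0.98  1.58 -0.53  1.24  0.29] [-0.2 -1.4 -4.8] 0.6855947470914069
z 0.155 mean [0.6379 0.0178] circ 638.1 14.5 r 31.2
riser z 0.0245 ((637.2212524414062, 34.19877243041992), (145.1243896484375, 113.125), 4.1936469078063965)
```

View pics/w17.png

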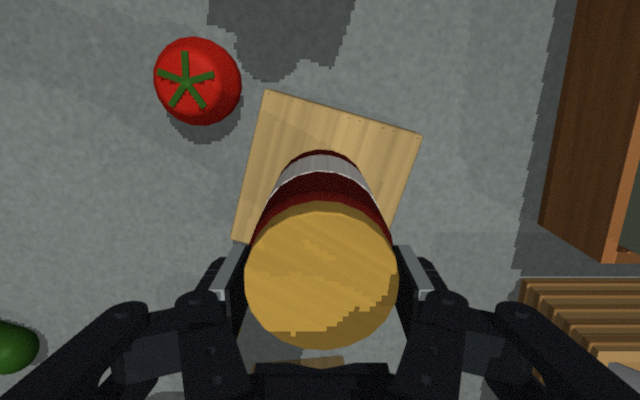

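Call:
{"method": "jog_arm", "body": {
  "steps": [0.046,0.0015,0.0005,0.001,0,0.046,0.0015,0.0005,0.002,0,0.046,0.0015,0.0005,0.003,0,0.046,0.0015,0.0005,0.004,0,0.046,0.0015,0.0005,0.0048,0,0.046,0.0015,0.0005,0.0053,0,0.046,0.0015,0.0005,0.0056,0,0.046,0.0015,0.0005,0.0056,0,0.046,0.0015,0.0005,0.0056,0,0.046,0.0015,0.0005,0.0056,0]
}}

```text
clock: 31.1
position: [0.6384, 0.0161, 0.1165]
ee_rot: [0.707, 0.707, 0.0, -0.0]
ft_force: [-2.2, -1.0, -2.0]
grip_width: 0.685
```

Call:
{"method": "jog_arm", "body": {
  "steps": [0.046,0,0,0.0004,0,0.046,0,0,0.0008,0,0.046,0,0,0.0008,0,0.046,0,0,0.0008,0,0.062,0,0,0.0008,0,0.066,0,0,0.0008,0,0.072,0,0,0.0008,0,0.085,0,0,0.0008,0,0.085,0,0,0.0008,0,0.085,0,0,0.0008,0]
}}

```text
clock: 32.1
position: [0.6384, 0.0162, 0.1156]
ee_rot: [0.707, 0.707, 0.0, 0.0]
ft_force: [0.0, -0.1, -0.2]
grip_width: 0.997
```

Call:
{"method": "jog_arm", "body": {
  "steps": [0.085,0,0,0,0,0.085,0,0,-0.01,0,0.085,0,0,-0.03,0,0.085,0,0,-0.06,0,0.085,0,0,-0.09,0,0.085,0,0,-0.11,0,0.085,0,0,-0.12,0,0.085,0,0,-0.12,0,0.085,0,0,-0.12,0,0.085,0,0,-0.12,0]
}}

```text
clock: 33.1
position: [0.6378, 0.0163, 0.2343]
ee_rot: [0.707, 0.707, -0.001, -0.001]
ft_force: [0.4, 0.1, -0.6]
grip_width: 0.994
```

```bash
python3 look.py wrist w18; python3 lid.py w18 320 210; python3 riser.py w18 .025 .638 .0155
```

```text
33.1 [0.6378 0.0163 0.2343] [-0.82  0.52  1.05  1.44 -0.45  1.43  0.23] [ 0.4  0.1 -0.6] 0.994067658870706
z 0.1496 mean [0.6384 0.0184] circ 638.4 17.4 r 29.8
riser z 0.0244 ((625.1683349609375, 20.72925567626953), (114.5779037475586, 143.7648468017578), 73.90693664550781)
```

View pics/w18.png

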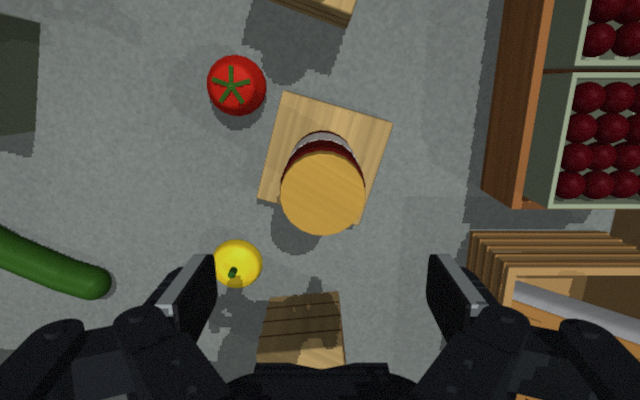

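All four are placed. I'll back the arm off and check the whole stand.

Call:
{"method": "jog_arm", "body": {
  "steps": [0.085,-0.02,-0.02,-0.02,0,0.085,-0.05,-0.04,-0.04,0,0.085,-0.08,-0.06,-0.06,0,0.085,-0.11,-0.08,-0.07,0,0.085,-0.14,-0.1,-0.07,0,0.085,-0.17,-0.12,-0.07,0,0.085,-0.205,-0.145,-0.07,0,0.085,-0.24,-0.17,-0.07,0,0.085,-0.275,-0.195,-0.07,0,0.085,-0.3,-0.21,-0.07,0]
}}

```text
clock: 34.15
position: [0.4259, -0.2862, 0.3051]
ee_rot: [0.708, 0.706, 0.001, -0.001]
ft_force: [0.6, -0.2, 0.9]
grip_width: 0.995
```

Call:
{"method": "jog_arm", "body": {
  "steps": [0.085,-0.01,0,0,0,0.085,-0.03,0,0,0,0.085,-0.06,0,0,0,0.085,-0.08,0,0,0,0.085,-0.08,0,0,0,0.085,-0.08,0,0,0,0.085,-0.08,0,0,0,0.085,-0.08,0,0,0,0.085,-0.08,0,0,0,0.085,-0.08,0,0,0]
}}

```text
clock: 35.15
position: [0.4287, -0.3633, 0.3057]
ee_rot: [0.707, 0.707, 0.0, 0.0]
ft_force: [-1.7, -0.1, -0.1]
grip_width: 0.994
```

```bash
python3 look.py top t20; python3 look.py scene s20
```

```text
35.15 [ 0.4287 -0.3633  0.3057] [-0.36  0.3   1.23  1.54 -0.29  1.5   0.88] [-1.7 -0.1 -0.1] 0.9943603685447652
35.2 [ 0.4286 -0.3634  0.3057] [-0.36  0.3   1.23  1.54 -0.29  1.5   0.88] [0.7 0.6 0.1] 0.9966302438855567
```

View pics/t20.png

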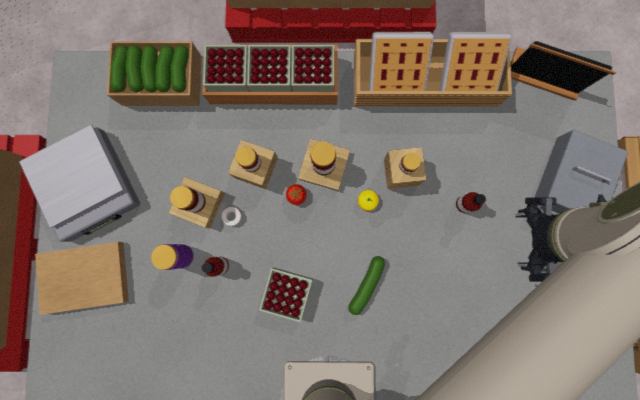

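View pics/s20.png

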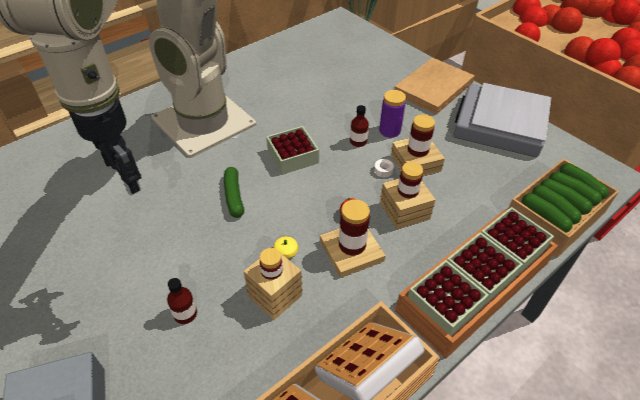

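The top view shows lids at (411,161), (247,157), (185,199) and (323,156), all on their risers. The bottles at (215,267) and (470,203) look unmoved. Numeric check against the first picture next.

```bash
for s in "411 161" "247 155" "183 197" "323 154"; do python3 lid.py t20 $s; done; python3 - <<'E'
from h import *
a,b=np.load('pics/top0.npz'),np.load('pics/top0.npz')
b=np.load('pics/t20.npz')
print(np.abs(a['p'][188:218,452:490].astype(int)-b['p'][188:218,452:490]).mean(),np.abs(a['p'][252:280,198:232].astype(int)-b['p'][252:280,198:232]).mean(),np.abs(a['p'][240:275,148:195].astype(int)-b['p'][240:275,148:195]).mean())
E
```

```text
z 0.1494 mean [ 0.6189 -0.1965] circ 619.1 -196.8 r 20.7
z 0.1486 mean [0.6301 0.2025] circ 630.7 203.0 r 24.0
z 0.1491 mean [0.5302 0.353 ] circ 530.3 353.7 r 26.9
z 0.1485 mean [0.6371 0.0163] circ 637.6 16.3 r 29.7
2.8704678362573097 2.9859943977591037 2.578723404255319
```

All lids are level at 149 mm and within 1–2 mm of the riser centres. The bottles and the purple jar are unmoved.

```bash
python3 -c "
from workcell import manip
print(manip.hand_in())"
```

```text
the job is handed in; nothing more can be done
None
```

All four jars are standing upright on their own risers, and I handed the job in at about 35 s of the 136 s allowed. I placed them shortest first: jar A on the highest riser, then B, C and D on down to the lowest.

**Final checks (top camera, arm clear):**
- **Level:** the four lid tops read 148.5–149.4 mm against 150 mm nominal. The table itself reads about 1 mm low in this camera.
- **Centring:** each jar is within about 2 mm of the middle of its riser. The top and wrist cameras disagree by 1–2 mm, which is about the calibration error.
- **Left alone:** the picture patches around both syrup bottles and the purple look-alike changed only slightly from the first picture, so I take them as unmoved.
- **Forces:** the highest wrist force reported at the end of any move was about 15 N.

**One check that failed:** the wrist view gave no usable outline of the lowest riser under jar D. I centred that jar using the top camera's measurement plus the small offset seen at the other risers. The final top view shows it within about 1.5 mm.

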